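# Load empty jars in the coder, code them and release them

### The arm

A 6-joint arm with a two-finger parallel gripper is mounted at the origin on a cart in front of the work surface, level with it; the furniture and walls round the work are solid. World frame = base frame: x ahead of the robot, y to its left, z up, the work surface at z = 0. Lengths are in m, angles in rad, forces in N, time in s.
With the tool pointing down it reaches from about 0.375 to 0.9 m from the base axis. Payload 3.1 kg.
Tool frame: the origin (TCP) lies between the finger pads; the fingertips stand 8 mm ahead of it and the grasp point (between the pads) lies 11 mm behind it; z points along the fingers, y is the line along which they close (so a half turn about z gives the same grasp; the last joint's range is limited). The gripper opens to 87 mm and grips with 3 to 60 N. Pads are 19 mm wide; open, the fingers measure 117 mm over their backs; the gripper's body (75 mm by 190 mm) begins 51 mm behind the grasp point.
Start: joints at [-1.431, 0.527, 1.433, -0, 1.181, -0.178], TCP at [0.196, -0.593, 0.231] pointing down, gripper open.
Joint ranges: [-3.08, 3.08], [-0.75, 2.2], [0.22, 2.44], [-1.43, 4.57], [0, 2.65], [-2.85, 2.85]. Speed limits (rad/s): [2.79, 2.79, 3.14, 3.14, 3.14, 3.14].

### API

Orientations are given as a unit quaternion [x, y, z, w].
In Python, from rig import robot, vision, job gives the robot as it stands.
- The arm moves only by the shell command python3 -m handwheel 'ROWS' [OPENING] [FORCE]. ROWS is JSON, a list of rows, each a list of 4 numbers: the shift along the tool's x, y, z as a fraction of full scale, then the turn about the tool's z as a fraction of full scale. A call has 1 to 20 rows; each row is the pose to reach, as a shift and turn from the pose commanded when the call began, along the tool's axes at that moment, turning the shorter way round; what a row does not reach only later rows make up. Full scale, the value 1, is 300 mm for a shift and 2 pi rad for a turn. A row lasts 1/12 s, in which the tool goes at most 41.7 mm and 7.16 degrees, less where a joint would pass 70% of its speed; a pose out of reach is approached as far as the arm can. A call with a number of a shift or a turn outside -1 to 1 is refused whole. A call with a gripper value outside its range is refused whole. OPENING is the opening in per cent of the stroke, from 0 (shut) to 100 (fully open), set as the call begins (- or left out, the last holds). The fingers move at their own pace and stop on an object; FORCE is the grip in N (left out, the last holds). Time passes only in rows, so rows that repeat a pose let the fingers close. It gives the time, the measured TCP pose, the force, the opening and the grip force at its end, in the units of the state.
- robot.get_obs(): the state, without advancing time (a new reading comes with each control period).
- vision.camera(name): name is "scene" or "top" or "wrist"; returns a dict with "frame" (420x560x3 uint8, red, green, blue), "K" (3x3 intrinsics, pixels), "cam_to_world" (4x4, takes a point from camera to world coordinates); the wrist camera has in their place "hand_eye" (4x4, takes a point from camera to tool coordinates, whose origin is the TCP and whose axes are the flange's). Camera axes: x right, y down, z forward; pixel columns grow to the right and rows downward; lengths in m; the calibration is good to about 2 mm. The wrist camera is an equidistant fisheye: a pixel r from the principal point sees the ray r / f radians off the axis. A picture is of the moment at which its call begins: read the wrist's pose just before it. There is no depth.
- job.hand_in(): hands the job in; it is judged then, once.
Trained networks look in the newest picture that a camera, given by its name, has taken for a name from the list of things; names that differ only in an ending like _2 or _b are one class to them, and where a whole thing is asked for, a point or a joint stands for the part that bears it (a point fixed in the world has none). Each returns a list of dicts, best first, with "conf" (0 to 1); they miss things now and then, are a little off and sometimes report something else, mostly with a low value. They report only what shows in the picture. A call takes as long as a camera call.
- vision.look_for(camera, label): "point" ([row, column] in pixels, amid what is visible of it).
- vision.outline_of(camera, label): "mask" (420x560 bool, what is visible of it) and "point" ([row, column] in pixels, amid what is visible of it).
The state is a dict: "time": time; "q": joint angles; "joint_velocities": joint speeds; "joint_torque": joint torques, N m; "position": TCP position; "tool_rot": TCP orientation; "ft_force": force on the tool from outside, world axes, zero at the start; "moment": the same for the moment, N m; "grip_width": finger opening in m; "grip_force": force on a finger pad.
Only numpy, scipy, OpenCV 4.12 (cv2) and the standard library are available. Lean on these libraries where they do the work, as an engineer would, in place of code of your own. Each camera call takes 0.05 s, during which the arm holds its last target. There are 200 camera calls.

### The job

Take the empty jars that stand to the right of the coder and stand them all upright in a row in the coder's channel, then slide the blue jaw up gently until the row is pressed snugly against the black stop pad. Then flip the red guard over until it stays open by itself, press the green start button right down and close the guard again. Last, draw the jaw back fully open, leaving the jars standing in the channel and the filled jar, label roll and counter where they are.

Things in the scene. Friction and masses are not known exactly. Their poses are not given: they have to be found in the camera images.
- coder: fixed jar coder: straight channel along its own x (away from the robot). Origin on the worktop under the channel's centre line, z up. Channel floor 12 mm above the worktop; 77 mm wide between two round steel guide bars (8 mm thick, on posts, tops at 66 mm) from x = -117 to +133 mm. White head (90 mm wide, 112 mm high) at the far end; jars stand between its stop pad (x = +130 mm) and the blue jaw
- stop_face (a point): point on the face of the black stop pad at the far end of the channel (on a spring of 2 N per mm, gives up to 10 mm), on the channel's centre line, 68 mm above the worktop; the pad faces the coder's -x
- jaw (a joint): the blue sliding jaw at the near end of the channel, m; 0 = fully open (jaw face at coder x = -135 mm), grows as the jaw slides towards the stop along the coder's +x, up to 0.20; starts between 0 and 0.015. It stays where it is left (about 2 N of sliding friction plus 6 N per m/s); each empty jar pushed along adds 1 to 2 N
- jaw_face (a point): point on the jaw's face (looks to coder +x), on the channel's centre line, 68 mm above the worktop; the blue jaw plate is 64 mm wide, 10 mm thick, top 77 mm above the worktop
- jaw_fin (a point): the black upright grip fin of the jaw, 50 mm behind the jaw face: 12 mm thick along the coder's x, 36 mm wide across it, its top 106 mm above the worktop; this point lies in the fin, 26 mm below its top; 34 mm of room between fin and jaw plate; moves with the jaw; axes as the coder's
- start_box: grey start box fixed to the worktop, 66 mm (own x) x 130 mm (own y) x 50 mm high, origin under its centre on the worktop, z up, turned up to 0.15 rad; a green push button on its top, covered by a red hinged guard
- guard (a joint): angle of the red guard plate, rad: 0 = closed (lies level over the button), about 1.57 = upright, 2.2 = fully open, leaning back on its stop. The guard weighs 60 g and moves almost freely: short of upright it falls shut, past upright it falls open and stays
- guard_hinge (a point): middle of the guard's hinge line, 80 mm above the worktop; the hinge runs along the start box's x axis; as the guard opens its free end swings from the box's -y side up and over to +y
- guard_bar (a point): middle of the steel grab bar at the guard's free end: a round bar 10 mm thick and 50 mm long parallel to the hinge, 97 mm from the hinge line, 80 mm above the worktop when closed; 32 mm free between the bar's near surface and the red plate (two side arms at 22 mm either side of the middle hold it), 25 mm free beneath it when closed; moves with the guard
- start (a joint): travel of the green start button, m: 0 = up, 0.006 = fully pressed; springs back; full travel needs about 5 N
- start_top (a point): centre of the green button's top (28 mm diameter, faces up), under the closed guard, 40 mm from the hinge line
- empty_a_mid (a point): loose empty clear glass jar with a pale printed label, no paste in it; upright, outside diameter 70 mm, 112 mm tall, about 0.17 kg, open at the top; this point is its centre, 56 mm above its underside, z up along the jar. Starts to the right of the coder. None if absent (or held)
- empty_b_mid (a point): loose empty clear glass jar with a pale printed label, no paste in it; upright, outside diameter 70 mm, 112 mm tall, about 0.17 kg, open at the top; this point is its centre, 56 mm above its underside, z up along the jar. Starts to the right of the coder. None if absent (or held)
- empty_c_mid (a point): loose empty clear glass jar with a pale printed label, no paste in it; upright, outside diameter 70 mm, 112 mm tall, about 0.17 kg, open at the top; this point is its centre, 56 mm above its underside, z up along the jar. Starts to the right of the coder. None if absent (or held)
- full_jar: jar full of tan paste, same size as the empty ones (70 mm diameter, 112 mm tall); bystander, leave it alone; origin at the centre of its underside
- label_roll: roll of labels, 66 mm diameter, 39 mm high; bystander, leave it alone; origin at the centre of its underside
- counter: small pale tally counter, 44 x 51 x 30 mm; bystander, leave it alone; origin at the centre of its underside

How it is judged:
By the outcome, as a careful person would: the job done as asked, in the order asked, and still so for the second after the job is handed in, with the robot touching nothing.
Of empty_a, empty_b, empty_c only 2 to 3 are there at a start; the rules pass over those that are not, and their reading is None.
At some moment in a run one of empty_a, empty_b, empty_c may be knocked a few centimetres aside while the robot is not near it.
It also fails if it takes over 200 s, if anything falls off the work surface, if the arm or the gripper's body presses on something with over 40 N, if the wrist force passes 120 N, or if a joint passes its speed limit or range.

## Working session

There is one attempt and no reset: what is moved stays moved. The work goes in short steps, Python scripts to look and compute and a shell command to move; the robot and the scene stay as the last step left them, time stands still between calls to the robot, and variables do not carry over. Pictures are saved under pics/ and viewed, at most 14 in all, crops included, and the job is handed in when it is done.

```bash
ls; mkdir -p pics
cat > h.py <<'E'
import numpy as np, cv2
from rig import robot, vision, job
from scipy.spatial.transform import Rotation as R
def ray(c,p):
    T=np.array(c["cam_to_world"]);K=np.array(c["K"])
    d=T[:3,:3]@np.linalg.solve(K,[p[1],p[0],1.]);return T[:3,3],d
def onz(c,p,z):
    o,d=ray(c,p);return o+d*(z-o[2])/d[2]
def proj(c,P):
    T=np.linalg.inv(np.array(c["cam_to_world"]));v=T[:3,:3]@np.array(P)+T[:3,3]
    q=np.array(c["K"])@v;return q[1]/q[2],q[0]/q[2]
def save(c,n): cv2.imwrite(f"pics/{n}.png",c["frame"][:,:,::-1])
def st():
    o=robot.get_obs();r=R.from_quat(o["tool_rot"]).as_matrix()
    return np.array(o["position"]),r,o
E
python3 - <<'E'
from h import *
for n in("scene","top"):
    c=vision.camera(n);save(c,n+"0");print(n,np.round(c["K"],1).tolist(),np.round(c["cam_to_world"],3).tolist())
    for l in["coder","stop_face","jaw","jaw_face","jaw_fin","start_box","guard","guard_hinge","guard_bar","start_top","empty_a_mid","full_jar","label_roll","counter"]:
        z=dict(stop_face=.068,jaw_face=.068,jaw_fin=.08,guard_hinge=.08,guard_bar=.08,guard=.08,empty_a_mid=.056,full_jar=.056).get(l,.03)
        print(l,[(round(d["conf"],2),np.round(d["point"]).tolist(),np.round(onz(c,d["point"],z),3).tolist()) for d in vision.look_for(n,l)[:4]])
p,r,o=st();print(p,r.round(3),o["time"])
E
```

```text
pics
scene [[431.5, 0.0, 277.5], [0.0, 431.5, 212.7], [0.0, 0.0, 1.0]] [[-0.632, -0.409, 0.658, -0.344], [-0.775, 0.336, -0.536, 0.584], [-0.002, -0.849, -0.529, 0.766], [0.0, 0.0, 0.0, 1.0]]
coder [(0.69, [178.0, 270.0], [0.773, -0.291, 0.03])]
stop_face [(0.81, [187.0, 275.0], [0.658, -0.219, 0.068]), (0.49, [303.0, 182.0], [0.361, 0.294, 0.068]), (0.19, [289.0, 182.0], [0.403, 0.27, 0.068])]
jaw []
jaw_face [(0.71, [198.0, 392.0], [0.356, -0.464, 0.068])]
jaw_fin []
start_box [(0.62, [302.0, 182.0], [0.401, 0.276, 0.03])]
guard [(0.66, [290.0, 179.0], [0.393, 0.283, 0.08])]
guard_hinge [(0.73, [305.0, 183.0], [0.341, 0.3, 0.08])]
guard_bar [(0.76, [289.0, 178.0], [0.396, 0.284, 0.08])]
start_top [(0.49, [285.0, 180.0], [0.459, 0.25, 0.03])]
empty_a_mid [(0.59, [178.0, 364.0], [0.524, -0.519, 0.056]), (0.51, [186.0, 277.0], [0.673, -0.243, 0.056]), (0.28, [302.0, 186.0], [0.37, 0.281, 0.056])]
full_jar []
label_roll [(0.89, [201.0, 391.0], [0.389, -0.504, 0.03])]
counter [(0.61, [269.0, 275.0], [0.354, 0.025, 0.03])]
top [[505.4, 0.0, 280.6], [0.0, 505.4, 212.3], [0.0, 0.0, 1.0]] [
[... 505 characters left out ...]
 [264.0, 146.0], [0.39, 0.276, 0.03])]
guard [(0.97, [265.0, 140.0], [0.381, 0.281, 0.08])]
guard_hinge [(0.79, [266.0, 147.0], [0.379, 0.26, 0.08])]
guard_bar [(0.83, [261.0, 136.0], [0.392, 0.293, 0.08])]
start_top [(0.65, [259.0, 415.0], [0.404, -0.524, 0.03])]
empty_a_mid [(0.83, [218.0, 399.0], [0.524, -0.476, 0.056])]
full_jar [(0.91, [162.0, 365.0], [0.695, -0.38, 0.056])]
label_roll [(0.92, [258.0, 412.0], [0.406, -0.516, 0.03]), (0.61, [260.0, 139.0], [0.4, 0.3, 0.03])]
counter [(0.66, [269.0, 237.0], [0.375, 0.007, 0.03]), (0.34, [210.0, 316.0], [0.551, -0.229, 0.03])]
[ 0.19590258 -0.59348256  0.23055913] [[ 0.95   0.313 -0.   ]
 [ 0.313 -0.95   0.   ]
 [ 0.    -0.    -1.   ]] 1.5
```

Run:
```python
import cv2
a=cv2.imread("pics/top0.png");cv2.imwrite("pics/top0z.png",cv2.resize(a[110:310,80:460],None,fx=2.1,fy=2.1,interpolation=cv2.INTER_CUBIC))
```

```text
(no output)
```

View pics/top0z.png

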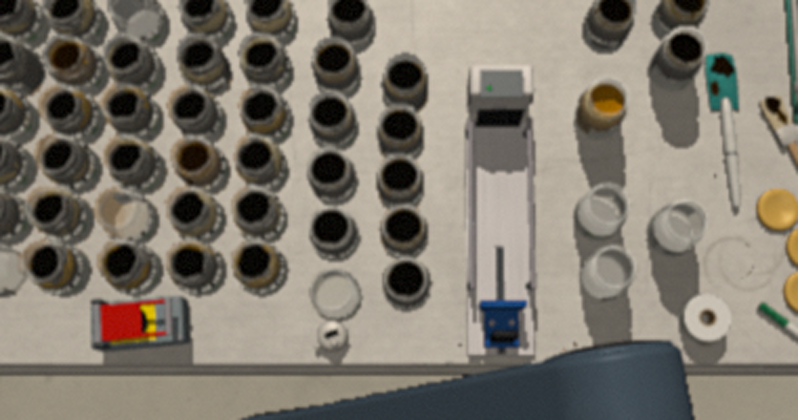

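View pics/scene0.png

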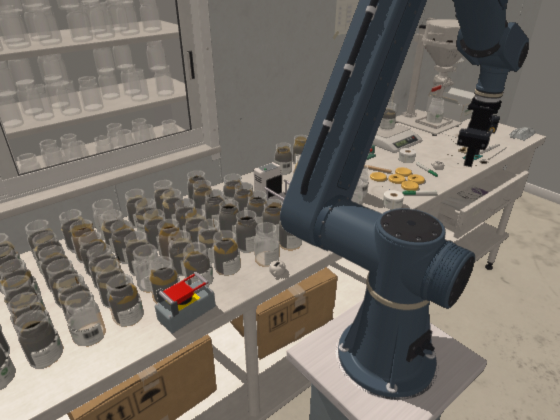

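The top picture (zoomed ×2.1) shows three empties right of the coder, at zoomed (602,210), (607,271) and (678,227). The filled jar is at (605,103), the label roll at (707,317), the jaw at (500,320), the start box at (140,322) and the counter at (332,335).

```bash
cat >> h.py <<'E'
from scipy.optimize import minimize
def cyl(c,x,y,z0=0.,h=.112,r=.035):
    a=np.linspace(0,2*np.pi,40);pts=[proj(c,(x+r*np.cos(t),y+r*np.sin(t),z)) for t in a for z in(z0,z0+h)]
    m=np.zeros(c["frame"].shape[:2],np.uint8)
    q=np.array([(p[1],p[0]) for p in pts])*16
    cv2.fillConvexPoly(m,cv2.convexHull(q.astype(np.int32)),1,shift=4);return m>0
def fitcyl(c,mask,z0=0.,h=.112,r=.035):
    g=onz(c,np.argwhere(mask).mean(0),z0+h/2)[:2]
    def f(v):
        m=cyl(c,v[0],v[1],z0,h,r);return -(m&mask).sum()/(m|mask).sum()
    s=minimize(f,g,method="Nelder-Mead",options=dict(initial_simplex=[g,g+[.01,0],g+[0,.01]],xatol=2e-4,fatol=1e-4));return s.x,-s.fun
def jars(c,name="top",lab="empty_a_mid"):
    for d in vision.outline_of(name,lab):
        if d["conf"]>.3:
            x,i=fitcyl(c,d["mask"]);print(lab,round(d["conf"],2),np.round(d["point"]).tolist(),x.round(4),"iou",round(i,2))
E
python3 - <<'E'
from h import *
c=vision.camera("top");jars(c);jars(c,lab="full_jar")
for l in("coder","jaw","start_box"):
  for d in vision.outline_of("top",l):
    m=d["mask"].astype(np.uint8);print(l,d["conf"],m.sum(),cv2.minAreaRect(np.argwhere(m)[:,::-1].astype(np.float32)))
def head(X,Y):  # predicted pixel positions check of coder origin guess
    return proj(c,(X,Y,.066))
# bar pixel profile
g=cv2.cvtColor(c["frame"],cv2.COLOR_RGB2GRAY)
for r in(180,195,210,225,240): print(r,g[r,298:338].tolist())
for cc in (317,): print(g[135:285,cc].tolist())
E
```

```text
empty_a_mid 0.77 [217.0, 402.0] [ 0.5244 -0.4877] iou 0.8
empty_a_mid 0.64 [241.0, 368.0] [ 0.4581 -0.3797] iou 0.81
empty_a_mid 0.54 [158.0, 363.0] [ 0.6949 -0.3804] iou 0.78
full_jar 0.61 [161.0, 364.0] [ 0.6946 -0.3782] iou 0.89
coder 0.73 4441 ((318.0579528808594, 210.00465393066406), (138.27655029296875, 33.440250396728516), 89.39690399169922)
coder 0.49 407 ((319.0, 264.0), (22.0, 22.0), 90.0)
jaw 0.88 408 ((319.5, 263.5), (23.0, 21.0), 90.0)
jaw 0.67 549 ((369.0000305175781, 239.50003051757812), (23.33452033996582, 27.577163696289062), 45.0)
start_box 0.67 1034 ((146.69796752929688, 263.6572265625), (23.25935935974121, 46.23332977294922), 87.27368927001953)
180 [182, 184, 180, 157, 154, 138, 123, 95, 96, 101, 101, 103, 102, 102, 102, 101, 100, 102, 100, 102, 102, 102, 101, 99, 101, 100, 101, 100, 98, 99, 101, 100, 102, 120, 128, 107, 113, 164, 182, 181]
195 [174, 176, 168, 148, 170, 146, 124, 100, 117, 170, 189, 185, 184, 184, 186, 185, 185, 181, 179, 178, 181, 182, 181, 182, 183, 183, 184, 183, 182, 181, 181, 184, 176, 148, 127, 132, 170, 178, 180, 179]
210 [178, 181, 175, 16
[... 563 characters left out ...]
7, 128, 127, 142, 167, 171]
[184, 184, 184, 187, 185, 191, 200, 196, 158, 120, 115, 114, 114, 114, 113, 115, 114, 114, 115, 114, 106, 88, 83, 85, 84, 78, 66, 35, 14, 11, 9, 6, 13, 4, 28, 67, 99, 102, 102, 100, 100, 99, 102, 101, 101, 102, 98, 101, 100, 100, 100, 100, 101, 97, 98, 103, 135, 175, 184, 182, 178, 181, 181, 181, 179, 180, 181, 179, 180, 181, 182, 181, 182, 183, 183, 183, 185, 184, 185, 184, 182, 186, 183, 184, 185, 184, 184, 185, 180, 183, 184, 170, 121, 77, 68, 68, 70, 70, 70, 70, 70, 69, 67, 70, 69, 68, 69, 67, 70, 77, 78, 75, 77, 78, 79, 78, 78, 75, 68, 65, 60, 35, 29, 35, 41, 38, 37, 39, 40, 39, 37, 37, 37, 42, 30, 23, 12, 15, 29, 37, 45, 55, 62, 74, 92, 102, 104, 98, 89, 82]
```

```bash
python3 -m handwheel '[[0.35,-0.15,-0.12,0.025],[0.695,-0.298,-0.233,0.0507],[0.695,-0.298,-0.233,0.0507],[0.695,-0.298,-0.233,0.0507],[0.695,-0.298,-0.233,0.0507],[0.695,-0.298,-0.233,0.0507],[0.695,-0.298,-0.233,0.0507],[0.695,-0.298,-0.233,0.0507]]' 100 15
```

```text
time: 2.47
position: [0.3671, -0.4424, 0.3013]
tool_rot: [1.0, 0.002, 0.0, 0.001]
ft_force: [0.4, 0.7, -0.4]
grip_width: 0.0865
grip_force: 0.0
```

```bash
python3 -m handwheel '[[0.12,-0.12,0,0],[0.25,-0.25,0,0],[0.37,-0.37,0,0],[0.47,-0.43,0,0],[0.47,-0.43,0,0],[0.47,-0.43,0,0],[0.47,-0.43,0,0]]'
python3 - <<'E'
from h import *
p,r,o=st();w=vision.camera("wrist");save(w,"w1");print(p,r.round(3).tolist(),o["q"]);print(w["K"],np.round(w["hand_eye"],4).tolist())
E
```

```text
time: 3.05
position: [0.5068, -0.3144, 0.2996]
tool_rot: [1.0, 0.001, -0.001, -0.0]
ft_force: [-0.5, 0.1, 0.8]
grip_width: 0.0868
grip_force: 0.0
[ 0.5067798  -0.31441071  0.29960763] [[1.0, 0.002, -0.002], [0.002, -1.0, 0.0], [-0.002, -0.0, -1.0]] [-7.41991107e-01  4.18959166e-01  1.42135127e+00 -1.04552045e-03
  1.30248694e+00  8.27570173e-01]
[[325.1922621    0.         279.58503367]
 [  0.         325.1922621  214.34180714]
 [  0.           0.           1.        ]] [[-0.0003, -0.9601, -0.2797, 0.0765], [1.0, -0.0005, 0.0005, 0.0004], [-0.0006, -0.2797, 0.9601, -0.154], [0.0, 0.0, 0.0, 1.0]]
```

View pics/w1.png

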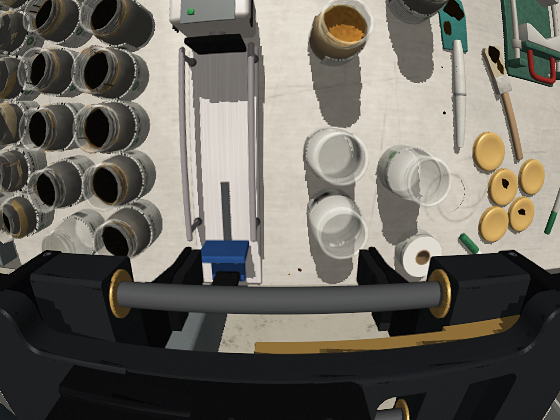

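The wrist view shows the coder's guide bars at columns ≈188 and ≈258, jaw at (262,225), empties at (155,336), (225,337) and (175,413). I'll rectify it at bar height to measure the coder.

```bash
cat >> h.py <<'E'
def wpose(w,p,r):
    T=np.eye(4);T[:3,:3]=r;T[:3,3]=p;return T@np.array(w["hand_eye"])
def wproj(w,T,P):
    v=(np.asarray(P)-T[:3,3])@T[:3,:3]
    n=np.linalg.norm(v[...,:2],axis=-1);th=np.arctan2(n,v[...,2]);K=w["K"]
    return np.stack([K[0][2]+K[0][0]*th*v[...,0]/n,K[1][2]+K[1][1]*th*v[...,1]/n],-1)
def rect(w,T,x0,x1,y0,y1,z,s=.001):
    xs=np.arange(x1,x0,-s);ys=np.arange(y1,y0,-s)
    X,Y=np.meshgrid(xs,ys,indexing="ij")
    m=wproj(w,T,np.stack([X,Y,np.full_like(X,z)],-1)).astype(np.float32)
    return cv2.remap(w["frame"],m[...,0],m[...,1],cv2.INTER_LINEAR)
def wfit(w,T,mask,z0=0.,h=.112,r=.035,g=(0,0)):
    a=np.linspace(0,2*np.pi,40)
    def M(v):
        P=np.array([(v[0]+r*np.cos(t),v[1]+r*np.sin(t),z) for t in a for z in(z0,z0+h)])
        m=np.zeros(mask.shape,np.uint8);cv2.fillConvexPoly(m,cv2.convexHull((wproj(w,T,P)*16).astype(np.int32)),1,shift=4);return m>0
    f=lambda v:-(M(v)&mask).sum()/(M(v)|mask).sum()
    g=np.array(g,float);best=minimize(f,g,method="Nelder-Mead",options=dict(initial_simplex=[g,g+[.02,0],g+[0,.02]],xatol=2e-4,fatol=1e-4));return best.x,-best.fun
def wjars(w,T,gs):
    for d in vision.outline_of("wrist","empty_a_mid"):
        if d["conf"]<.3: continue
        rs=[wfit(w,T,d["mask"],g=g) for g in gs];x,i=max(rs,key=lambda t:t[1])
        print(round(d["conf"],2),np.round(d["point"]).tolist(),x.round(4),"iou",round(i,2))
E
python3 - <<'E'
from h import *
p,r,o=st();w=vision.camera("wrist");T=wpose(w,p,r)
wjars(w,T,[(.524,-.488),(.458,-.38),(.55,-.38),(.69,-.38)])
q=rect(w,T,.40,.72,-.32,-.14,.062)
cv2.imwrite("pics/r1.png",cv2.resize(q[:,:,::-1],None,fx=1.8,fy=1.8))
g=cv2.cvtColor(q,cv2.COLOR_RGB2GRAY).astype(int)
for i in range(60,300,30): print("x",.72-i*.001,g[i-4:i+5,20:150].mean(0).astype(int).tolist())
E
```

```text
0.85 [170.0, 413.0] [ 0.5234 -0.4846] iou 0.86
x 0.6599999999999999 [209, 210, 210, 210, 210, 209, 209, 208, 208, 208, 207, 206, 206, 208, 210, 212, 213, 214, 214, 214, 214, 215, 215, 216, 215, 216, 216, 217, 217, 218, 208, 181, 135, 141, 147, 146, 133, 117, 87, 109, 162, 178, 161, 128, 94, 67, 57, 51, 50, 49, 45, 42, 43, 62, 93, 115, 113, 113, 113, 113, 114, 113, 113, 113, 113, 117, 115, 113, 112, 113, 115, 118, 115, 113, 113, 113, 112, 112, 114, 115, 113, 112, 114, 114, 114, 115, 113, 113, 115, 114, 114, 116, 117, 117, 116, 115, 114, 114, 115, 113, 113, 115, 115, 113, 115, 116, 116, 114, 113, 113, 113, 113, 112, 113, 115, 112, 94, 120, 134, 143, 145, 137, 126, 108, 75, 54, 47, 48, 51, 56]
x 0.63 [212, 211, 210, 209, 207, 207, 207, 207, 208, 208, 207, 207, 208, 208, 208, 208, 207, 208, 209, 210, 211, 211, 211, 212, 213, 214, 215, 215, 215, 216, 210, 186, 137, 141, 146, 146, 135, 119, 94, 120, 182, 219, 217, 215, 208, 196, 211, 217, 216, 196, 139, 113, 112, 114, 115, 114, 112, 114, 114, 112, 113, 114, 115, 114, 113, 116, 116, 113, 112, 113, 115, 118, 116, 114, 114, 113, 113, 113, 114
[... 3479 characters left out ...]
5, 143, 136, 120, 111, 169, 133, 116, 109, 99]
x 0.44999999999999996 [179, 196, 196, 197, 197, 198, 199, 199, 198, 198, 198, 199, 199, 199, 198, 198, 198, 198, 198, 197, 197, 198, 199, 199, 199, 199, 199, 199, 199, 199, 200, 184, 149, 141, 143, 143, 139, 131, 114, 89, 67, 63, 72, 87, 102, 121, 147, 176, 121, 101, 103, 106, 108, 110, 110, 110, 107, 127, 171, 204, 210, 209, 207, 206, 207, 209, 211, 209, 207, 206, 208, 211, 212, 209, 205, 206, 206, 205, 206, 211, 209, 183, 130, 66, 67, 70, 72, 73, 72, 71, 69, 68, 91, 152, 198, 216, 211, 211, 210, 209, 207, 206, 207, 207, 207, 210, 210, 209, 206, 207, 206, 205, 204, 203, 204, 208, 187, 156, 137, 142, 144, 143, 138, 128, 94, 82, 89, 107, 107, 95]
```

View pics/r1.png

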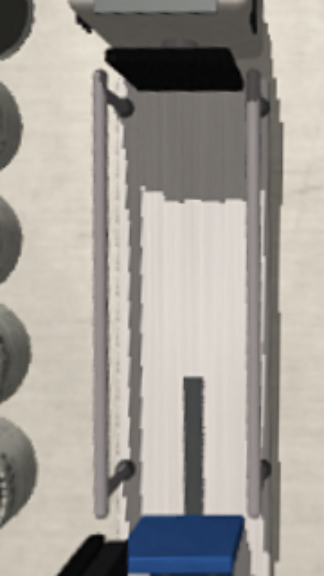

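```bash
python3 -m handwheel '[[0.02,0.13,0,0],[0.04,0.26,0,0],[0.056,0.39,0,0],[0.056,0.5,0.1,0],[0.056,0.572,0.2,0],[0.056,0.572,0.3,0],[0.056,0.572,0.4,0],[0.056,0.572,0.5,0],[0.056,0.572,0.6,0],[0.056,0.572,0.68,0],[0.056,0.572,0.74,0],[0.056,0.572,0.759,0],[0.056,0.572,0.759,0]]' && python3 -m handwheel '[[0,0,0,0],[0,0,0,0],[0,0,0,0],[0,0,0,0],[0,0,0,0],[0,0,0,0],[0,0,0,0],[0,0,0,0]]' 60 12
```

```text
time: 4.28
position: [0.5213, -0.486, 0.0705]
tool_rot: [1.0, -0.001, -0.002, -0.002]
ft_force: [-0.5, -0.6, -1.1]
grip_width: 0.0867
grip_force: 0.0
time: 4.95
position: [0.5244, -0.4871, 0.0745]
tool_rot: [1.0, 0.0, 0.001, 0.002]
ft_force: [-0.1, -1.5, 6.2]
grip_width: 0.068
grip_force: 12.0
```

```bash
python3 -m handwheel '[[0,0,-0.06,0],[0,0,-0.15,0],[0,0,-0.25,0],[0,0,-0.36,0],[0,0,-0.47,0],[0.04,-0.07,-0.5,0],[0.08,-0.16,-0.5,0],[0.12,-0.26,-0.5,0],[0.16,-0.36,-0.5,0],[0.21,-0.46,-0.5,0],[0.26,-0.56,-0.5,0],[0.31,-0.66,-0.5,0],[0.35,-0.75,-0.5,0],[0.37,-0.8,-0.5,0],[0.378,-0.827,-0.5,0],[0.378,-0.827,-0.5,0],[0.378,-0.827,-0.5,0]]'
python3 - <<'E'
from h import *
p,r,o=st();w=vision.camera("wrist");T=wpose(w,p,r);print(p,r.round(3).tolist(),o["grip_width"])
c=vision.camera("top");save(w,"w2");save(c,"t2")
jars(c);print([(d["conf"],d["point"]) for d in vision.look_for("top","empty_a_mid")])
a=w["frame"];b=cv2.resize(c["frame"][130:310,280:440],None,fx=2.33,fy=2.33,interpolation=cv2.INTER_CUBIC)
cv2.imwrite("pics/m2.png",np.hstack([a[:,150:560],b[:420]])[:,:,::-1])
E
```

```text
time: 6.37
position: [0.6365, -0.2384, 0.2224]
tool_rot: [1.0, 0.0, -0.001, 0.0]
ft_force: [0.5, -1.2, -2.0]
grip_width: 0.0681
grip_force: 12.0
[ 0.63651872 -0.23841417  0.22242582] [[1.0, 0.0, -0.001], [0.0, -1.0, -0.001], [-0.001, 0.001, -1.0]] 0.0681330935246405
[]Traceback (most recent call last):
  File "<stdin>", line 6, in <module>
    return _nx.concatenate(arrs, 1, dtype=dtype, casting=casting)
           ~~~~~~~~~~~~~~~^^^^^^^^^^^^^^^^^^^^^^^^^^^^^^^^^^^^^^^
ValueError: all the input array dimensions except for the concatenation axis must match exactly, but along dimension 0, the array at index 0 has size 420 and the array at index 1 has size 419
```

```bash
python3 - <<'E'
import cv2,numpy as np
a=cv2.imread("pics/w2.png");b=cv2.resize(cv2.imread("pics/t2.png")[130:310,280:440],(373,420),interpolation=cv2.INTER_CUBIC)
cv2.imwrite("pics/m2.png",np.hstack([a[:,140:560],b]))
E
python3 -m handwheel '[[0,0,0.06,0],[0,0,0.12,0],[0,0,0.18,0],[0,0,0.22,0],[0,0,0.26,0],[0,0,0.29,0],[0,0,0.32,0],[0,0,0.32,0],[0,0,0.32,0]]'
```

```text
time: 7.32
position: [0.637, -0.2377, 0.1265]
tool_rot: [1.0, 0.0, -0.0, -0.0]
ft_force: [0.4, -0.4, -1.6]
grip_width: 0.0679
grip_force: 12.0
```

View pics/m2.png

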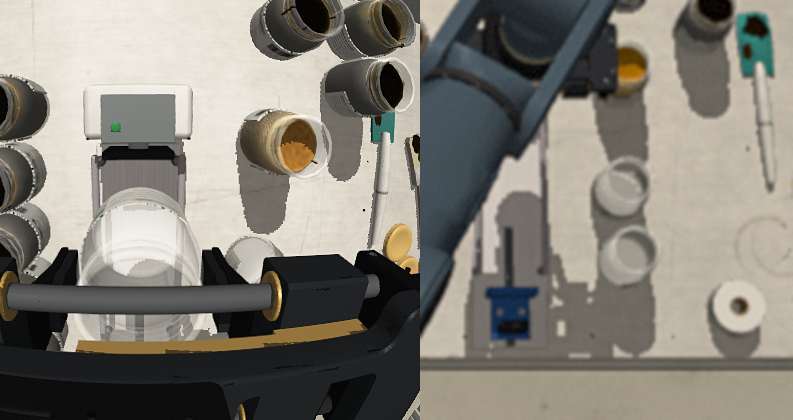

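The jar is held upright and lined up with the channel (jar columns 80–205 in the left view, head at about 138). The other two empties are unmoved. Lowering.

```bash
python3 -m handwheel '[[0,0,0.04,0],[0,0,0.08,0],[0,0,0.11,0],[0,0,0.125,0],[0,0,0.135,0],[0,0,0.14,0],[0,0,0.145,0],[0,0,0.145,0],[0,0,0.145,0]]'
```

```text
time: 8.07
position: [0.6366, -0.2375, 0.0859]
tool_rot: [1.0, 0.0, -0.0, 0.0]
ft_force: [-5.6, 1.5, 11.7]
grip_width: 0.0679
grip_force: 12.0
```

```bash
python3 -m handwheel '[[0,0,0,0],[0,0,0,0],[0,0,0,0],[0,0,0,0],[0,0,-0.02,0],[0,0,-0.06,0],[0,0,-0.15,0],[0,0,-0.25,0],[0,0,-0.38,0],[0,0,-0.5,0],[0,0.15,-0.65,0],[-0.1,0.3,-0.7,0],[-0.2,0.4,-0.7,0],[-0.3,0.4,-0.7,0],[-0.4,0.4,-0.7,0],[-0.45,0.4,-0.7,0],[-0.45,0.4,-0.7,0],[-0.45,0.4,-0.7,0]]' 100 12
python3 - <<'E'
from h import *
p,r,o=st();w=vision.camera("wrist");T=wpose(w,p,r);print(p,r.round(3).tolist())
c=vision.camera("top");save(w,"w3");jars(c);wjars(w,T,[(.458,-.38),(.55,-.38),(.637,-.238),(.69,-.38)])
print([(d["conf"],d["point"]) for d in vision.look_for("wrist","empty_a_mid")])
E
```

```text
time: 9.57
position: [0.5018, -0.3582, 0.2947]
tool_rot: [1.0, -0.001, 0.001, 0.001]
ft_force: [1.3, -0.4, -0.1]
grip_width: 0.0867
grip_force: 0.0
[ 0.50184806 -0.35822452  0.29468692] [[1.0, -0.002, 0.002], [-0.002, -1.0, -0.001], [0.002, 0.001, -1.0]]
empty_a_mid 0.88 [182.0, 317.0] [ 0.6335 -0.236 ] iou 0.84
0.31 [151.0, 298.0] [ 0.5483 -0.3791] iou 0.8
[(0.93, [76.5, 173.0])]
```

View pics/w3.png

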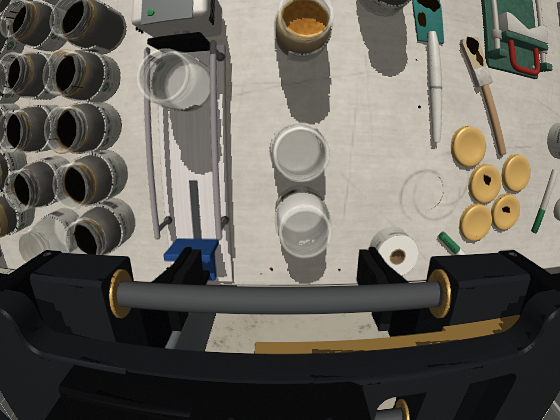

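Run:
```python
from h import *
p,r,o=st();w=vision.camera("wrist");T=wpose(w,p,r);img=w["frame"].copy();a=np.linspace(0,2*np.pi,60)
for x,y in((.548,-.379),(.459,-.379)):
  for z,cl in((0,(255,0,0)),(.112,(0,0,255))):
    P=np.stack([x+.035*np.cos(a),y+.035*np.sin(a),0*a+z],-1);cv2.polylines(img,[wproj(w,T,P).astype(np.int32)],True,cl,1)
cv2.imwrite("pics/o3.png",cv2.resize(img[100:280,220:420,::-1],None,fx=3,fy=3))
```

```text
(no output)
```

View pics/o3.png

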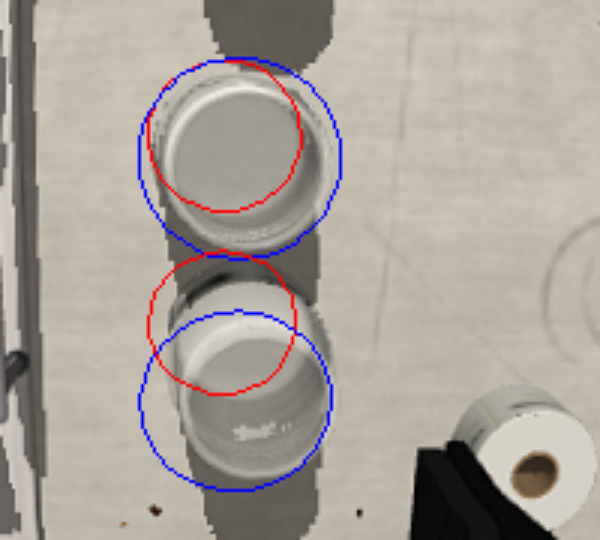

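The overlay fits jar C at (0.546, −0.380). Jar B is a few mm right of my guess, at about (0.461, −0.3835). Jar 1 stands in the channel. Picking C.

```bash
python3 -m handwheel '[[0.07,0.04,0.08,0],[0.147,0.073,0.18,0],[0.147,0.073,0.28,0],[0.147,0.073,0.38,0],[0.147,0.073,0.48,0],[0.147,0.073,0.58,0],[0.147,0.073,0.66,0],[0.147,0.073,0.72,0],[0.147,0.073,0.742,0],[0.147,0.073,0.742,0],[0.147,0.073,0.742,0]]' && python3 -m handwheel '[[0,0,0,0],[0,0,0,0],[0,0,0,0],[0,0,0,0],[0,0,0,0],[0,0,0,0],[0,0,0,0]]' 60 12
```

```text
time: 10.78
position: [0.5469, -0.3797, 0.0708]
tool_rot: [1.0, 0.0, 0.0, 0.0]
ft_force: [0.5, -0.6, 0.2]
grip_width: 0.0872
grip_force: 0.0
time: 11.37
position: [0.5468, -0.3805, 0.0719]
tool_rot: [1.0, 0.0, 0.001, 0.001]
ft_force: [-0.6, -1.5, 5.7]
grip_width: 0.0681
grip_force: 12.0
```

```bash
python3 -m handwheel '[[0,0,-0.06,0],[0,0,-0.15,0],[0,0,-0.25,0],[0,0,-0.36,0],[0,-0.02,-0.45,0],[0,-0.1,-0.48,0],[0.01,-0.2,-0.48,0],[0.02,-0.3,-0.48,0],[0.03,-0.4,-0.48,0],[0.035,-0.45,-0.48,0],[0.035,-0.474,-0.48,0],[0.035,-0.474,-0.48,0],[0.035,-0.474,-0.42,0],[0.035,-0.474,-0.36,0],[0.035,-0.474,-0.3,0],[0.035,-0.474,-0.25,0],[0.035,-0.474,-0.2,0],[0.035,-0.474,-0.2,0],[0.035,-0.474,-0.2,0]]' && python3 -m handwheel '[[0,0,0.05,0],[0,0,0.09,0],[0,0,0.12,0],[0,0,0.14,0],[0,0,0.15,0],[0,0,0.158,0],[0,0,0.163,0],[0,0,0.163,0]]'
```

```text
time: 12.95
position: [0.5561, -0.2387, 0.1296]
tool_rot: [1.0, -0.001, -0.001, -0.0]
ft_force: [0.3, -0.5, -1.4]
grip_width: 0.0684
grip_force: 12.0
time: 13.62
position: [0.5566, -0.2377, 0.0836]
tool_rot: [1.0, 0.0, 0.0, 0.0]
ft_force: [-2.8, 0.9, 7.3]
grip_width: 0.0682
grip_force: 12.0
```

```bash
python3 -m handwheel '[[0,0,0,0],[0,0,0,0],[0,0,0,0],[0,0,0,0],[0,0,-0.02,0],[0,0,-0.06,0],[0,0,-0.15,0],[0,0,-0.25,0],[0,0,-0.38,0],[0,0,-0.5,0],[0,0.15,-0.65,0],[-0.1,0.3,-0.7,0],[-0.2,0.4,-0.7,0],[-0.3,0.45,-0.7,0],[-0.3,0.48,-0.7,0],[-0.3,0.48,-0.7,0],[-0.3,0.48,-0.7,0]]' 100 12
python3 - <<'E'
from h import *
p,r,o=st();w=vision.camera("wrist");T=wpose(w,p,r);print(p,r.round(3).tolist())
c=vision.camera("top");jars(c);wjars(w,T,[(.461,-.3835),(.556,-.238),(.635,-.238),(.69,-.38)])
img=w["frame"].copy();a=np.linspace(0,2*np.pi,60)
for x,y,z0 in((.461,-.3835,0),(.556,-.238,.012),(.635,-.238,.012)):
  for z,cl in((0,(255,0,0)),(.112,(0,0,255))):
    P=np.stack([x+.035*np.cos(a),y+.035*np.sin(a),0*a+z+z0],-1);cv2.polylines(img,[wproj(w,T,P).astype(np.int32)],True,cl,1)
cv2.imwrite("pics/o4.png",cv2.resize(img[0:280,100:400,::-1],None,fx=2.1,fy=2.1))
E
```

```text
time: 15.03
position: [0.4658, -0.3827, 0.293]
tool_rot: [1.0, -0.002, 0.001, 0.0]
ft_force: [-0.1, 1.6, -0.4]
grip_width: 0.0867
grip_force: 0.0
[ 0.46577704 -0.3827069   0.29300991] [[1.0, -0.003, 0.001], [-0.003, -1.0, -0.001], [0.001, 0.001, -1.0]]
empty_a_mid 0.88 [179.0, 319.0] [ 0.6306 -0.2339] iou 0.76
0.62 [50.0, 154.0] [ 0.6334 -0.238 ] iou 0.86
0.48 [192.0, 284.0] [ 0.4639 -0.3886] iou 0.85
```

View pics/o4.png

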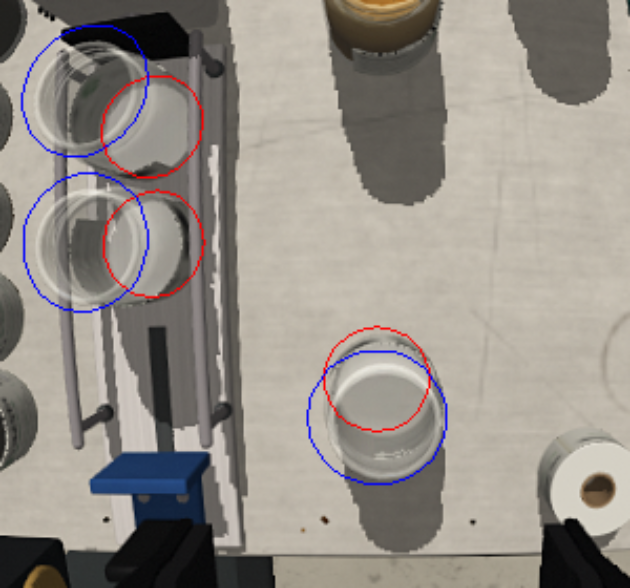

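Two jars stand upright in the channel. Jar B sits a few mm right of the overlay, at about (0.4625, −0.388).

```bash
python3 -m handwheel '[[-0.01,0.017,0.1,0],[-0.01,0.017,0.2,0],[-0.01,0.017,0.3,0],[-0.01,0.017,0.4,0],[-0.01,0.017,0.5,0],[-0.01,0.017,0.6,0],[-0.01,0.017,0.68,0],[-0.01,0.017,0.72,0],[-0.01,0.017,0.737,0],[-0.01,0.017,0.737,0],[-0.01,0.017,0.737,0]]' && python3 -m handwheel '[[0,0,0,0],[0,0,0,0],[0,0,0,0],[0,0,0,0],[0,0,0,0],[0,0,0,0],[0,0,0,0]]' 60 12
```

```text
time: 16.15
position: [0.4646, -0.3868, 0.0716]
tool_rot: [1.0, 0.001, 0.001, 0.001]
ft_force: [0.2, 0.9, 0.8]
grip_width: 0.0873
grip_force: 0.0
time: 16.73
position: [0.4641, -0.3868, 0.0716]
tool_rot: [1.0, 0.0, 0.001, 0.0]
ft_force: [-1.0, 1.3, 6.3]
grip_width: 0.0688
grip_force: 12.0
```

```bash
python3 -m handwheel '[[0,0,-0.06,0],[0,0,-0.15,0],[0,0,-0.25,0],[0,0,-0.36,0],[0,-0.02,-0.45,0],[0.01,-0.1,-0.48,0],[0.02,-0.2,-0.48,0],[0.03,-0.3,-0.48,0],[0.04,-0.4,-0.48,0],[0.052,-0.46,-0.48,0],[0.052,-0.496,-0.48,0],[0.052,-0.496,-0.48,0],[0.052,-0.496,-0.42,0],[0.052,-0.496,-0.36,0],[0.052,-0.496,-0.3,0],[0.052,-0.496,-0.25,0],[0.052,-0.496,-0.2,0],[0.052,-0.496,-0.2,0],[0.052,-0.496,-0.2,0]]' && python3 -m handwheel '[[0,0,0.05,0],[0,0,0.09,0],[0,0,0.12,0],[0,0,0.14,0],[0,0,0.15,0],[0,0,0.158,0],[0,0,0.163,0],[0,0,0.163,0]]'
```

```text
time: 18.32
position: [0.4788, -0.2388, 0.1299]
tool_rot: [1.0, -0.0, -0.001, -0.0]
ft_force: [1.0, 0.7, -1.4]
grip_width: 0.0683
grip_force: 12.0
time: 18.98
position: [0.4796, -0.2379, 0.0833]
tool_rot: [1.0, 0.0, 0.0, 0.0]
ft_force: [-1.4, 2.4, 5.0]
grip_width: 0.068
grip_force: 12.0
```

```bash
python3 -m handwheel '[[0,0,0,0],[0,0,0,0],[0,0,0,0],[0,0,0,0],[0,0,-0.02,0],[0,0,-0.06,0],[0,0,-0.15,0],[0,0,-0.25,0],[0,0,-0.38,0],[0,0,-0.5,0],[0,0,-0.6,0],[0,0,-0.7,0],[0,0,-0.7,0]]' 100 12
python3 -m handwheel '[[-0.05,0.05,0,-0.019],[-0.1,0.1,0,-0.038],[-0.15,0.15,0,-0.057],[-0.2,0.2,0,-0.076],[-0.25,0.25,0,-0.095],[-0.3,0.3,0,-0.114],[-0.35,0.35,0,-0.133],[-0.35,0.4,0,-0.152],[-0.35,0.44,0,-0.171],[-0.35,0.44,0,-0.19],[-0.35,0.44,0,-0.209],[-0.35,0.44,0,-0.228],[-0.35,0.44,0,-0.25],[-0.35,0.44,0,-0.25],[-0.35,0.44,0,-0.25]]'
python3 - <<'E'
from h import *
p,r,o=st();w=vision.camera("wrist");T=wpose(w,p,r);print(p,r.round(3).tolist(),o["q"])
img=w["frame"];cv2.imwrite("pics/w5.png",cv2.resize(img[:280,60:500,::-1],None,fx=1.8,fy=1.8))
for l in("jaw_fin","jaw_face","jaw"):print(l,[(d["conf"],d["point"]) for d in vision.look_for("wrist",l)])
for x in(.34,.36,.38): print(x,wproj(w,T,np.array([[x,-.256,.106],[x,-.220,.106]])).round().tolist())
E
```

```text
time: 20.07
position: [0.4822, -0.2399, 0.2987]
tool_rot: [1.0, 0.0, 0.006, 0.004]
ft_force: [1.1, 0.5, 0.8]
grip_width: 0.0871
grip_force: 0.0
time: 21.32
position: [0.3741, -0.3694, 0.2914]
tool_rot: [0.708, 0.706, 0.0, -0.0]
ft_force: [-0.6, 0.1, 0.2]
grip_width: 0.0873
grip_force: 0.0
[ 0.37405764 -0.36942641  0.29140136] [[0.002, 1.0, -0.0], [1.0, -0.002, 0.001], [0.001, -0.0, -1.0]] [-9.91927967e-01  3.22613042e-01  1.60277231e+00  4.41542940e-05
  1.21708238e+00 -9.89702211e-01]
jaw_fin [(0.71, [79.1, 288.1])]
jaw_face [(0.59, [79.7, 290.4]), (0.34, [200.0, 500.9])]
jaw [(0.88, [80.2, 292.1])]
0.34 [[246.0, 87.0], [246.0, 54.0]]
0.36 [[266.0, 87.0], [266.0, 53.0]]
0.38 [[285.0, 87.0], [285.0, 53.0]]
```

View pics/w5.png

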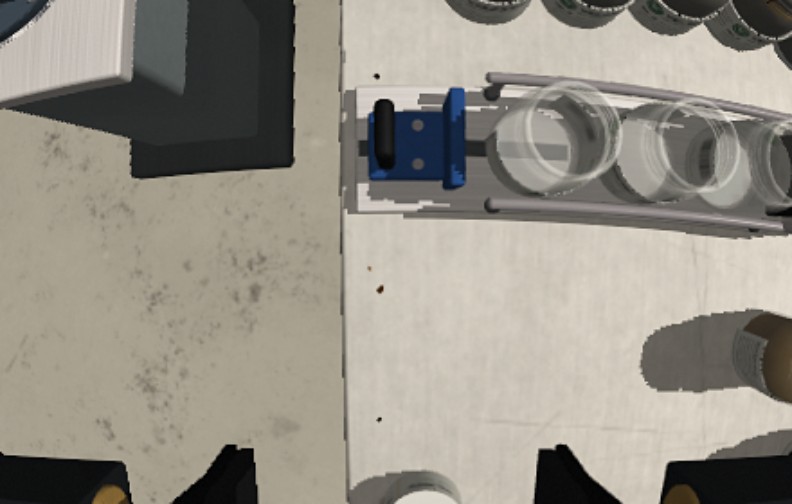

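Three jars stand upright in the channel. The fin's top is at zoomed (385,135), i.e. x≈0.368.

```bash
python3 -m handwheel '[[0.1,-0.01,0,0],[0.2,-0.02,0,0],[0.3,-0.02,0,0],[0.4,-0.02,0.08,0],[0.438,-0.02,0.18,0],[0.438,-0.02,0.28,0],[0.438,-0.02,0.38,0],[0.438,-0.02,0.46,0],[0.438,-0.02,0.52,0],[0.438,-0.02,0.58,0],[0.438,-0.02,0.62,0],[0.438,-0.02,0.66,0],[0.438,-0.02,0.69,0],[0.438,-0.02,0.715,0],[0.438,-0.02,0.715,0],[0.438,-0.02,0.715,0]]' 30 15 && python3 -m handwheel '[[0,0,0,0],[0,0,0,0],[0,0,0,0],[0,0,0,0],[0,0,0,0]]' 0 15
```

```text
time: 22.85
position: [0.3683, -0.2384, 0.0771]
tool_rot: [0.707, 0.707, 0.0, -0.0]
ft_force: [0.5, 0.1, 0.5]
grip_width: 0.0262
grip_force: 0.0
time: 23.27
position: [0.3684, -0.2386, 0.0778]
tool_rot: [0.707, 0.707, -0.0, 0.001]
ft_force: [-1.2, -0.6, 5.6]
grip_width: 0.0123
grip_force: 15.0
```

```bash
python3 -m handwheel '[[0,0.01,0,0],[0,0.02,0,0],[0,0.035,0,0],[0,0.05,0,0],[0,0.065,0,0],[0,0.08,0,0],[0,0.095,0,0],[0,0.11,0,0],[0,0.12,0,0],[0,0.13,0,0],[0,0.14,0,0],[0,0.147,0,0],[0,0.147,0,0],[0,0.147,0,0]]'; python3 -m handwheel '[[0,0.004,0,0],[0,0.008,0,0],[0,0.011,0,0],[0,0.011,0,0]]'
```

```text
time: 24.43
position: [0.412, -0.2384, 0.0778]
tool_rot: [0.707, 0.707, -0.0, -0.0]
ft_force: [-2.6, -1.1, 5.6]
grip_width: 0.0117
grip_force: 15.0
time: 24.77
position: [0.4148, -0.2384, 0.0778]
tool_rot: [0.707, 0.708, -0.001, -0.001]
ft_force: [-3.9, -1.1, 6.3]
grip_width: 0.0116
grip_force: 15.0
```

```bash
python3 -m handwheel '[[0,0.003,0,0],[0,0.006,0,0],[0,0.009,0,0],[0,0.01,0,0],[0,0.01,0,0],[0,0.01,0,0]]'
```

```text
time: 25.27
position: [0.4177, -0.2384, 0.0778]
tool_rot: [0.707, 0.708, -0.001, -0.001]
ft_force: [-4.9, -1.5, 6.5]
grip_width: 0.0121
grip_force: 15.0
```

```bash
for i in 1; do python3 -m handwheel '[[0,0.003,0,0],[0,0.006,0,0],[0,0.007,0,0],[0,0.007,0,0],[0,0.007,0,0]]'; done; python3 -m handwheel '[[0,0.003,0,0],[0,0.006,0,0],[0,0.007,0,0],[0,0.007,0,0],[0,0.007,0,0]]'
```

```text
time: 25.68
position: [0.4197, -0.2384, 0.0778]
tool_rot: [0.707, 0.708, -0.001, -0.001]
ft_force: [-4.4, -1.3, 6.6]
grip_width: 0.0118
grip_force: 15.0
time: 26.1
position: [0.4218, -0.2384, 0.0778]
tool_rot: [0.707, 0.708, -0.001, -0.001]
ft_force: [-5.0, -2.1, 6.8]
grip_width: 0.0118
grip_force: 15.0
```

```bash
python3 -m handwheel '[[0,0.003,0,0],[0,0.006,0,0],[0,0.007,0,0],[0,0.007,0,0],[0,0.007,0,0]]'; python3 -m handwheel '[[0,0.003,0,0],[0,0.006,0,0],[0,0.007,0,0],[0,0.007,0,0],[0,0.007,0,0]]'
```

```text
time: 26.52
position: [0.4237, -0.2383, 0.0778]
tool_rot: [0.707, 0.708, -0.001, -0.001]
ft_force: [-5.2, -2.2, 6.9]
grip_width: 0.0117
grip_force: 15.0
time: 26.93
position: [0.4249, -0.2383, 0.0777]
tool_rot: [0.706, 0.708, -0.001, -0.002]
ft_force: [-7.1, -3.3, 8.0]
grip_width: 0.0116
grip_force: 15.0
```

```bash
python3 -m handwheel '[[0,0.003,0,0],[0,0.006,0,0],[0,0.007,0,0],[0,0.007,0,0],[0,0.007,0,0]]'
python3 - <<'E'
from h import *
p,r,o=st();print(p,o["ft_force"]);w=vision.camera("wrist");T=wpose(w,p,r)
img=w["frame"];cv2.imwrite("pics/w6.png",cv2.resize(img[:,300:560,::-1],None,fx=1.42,fy=1.42))
c=vision.camera("scene");a=cv2.resize(img[:,280:560],(400,600));b=cv2.resize(c["frame"][140:260,220:300],(400,600),interpolation=cv2.INTER_CUBIC)
cv2.imwrite("pics/m6.png",np.hstack([a,b])[:,:,::-1])
E
```

```text
time: 27.35
position: [0.4262, -0.2383, 0.0777]
tool_rot: [0.706, 0.708, -0.002, -0.002]
ft_force: [-10.7, -4.8, 9.2]
grip_width: 0.0119
grip_force: 15.0
[ 0.42618483 -0.23827432  0.07773482] [-10.65036688  -4.75298847   9.23518834]
```

View pics/m6.png

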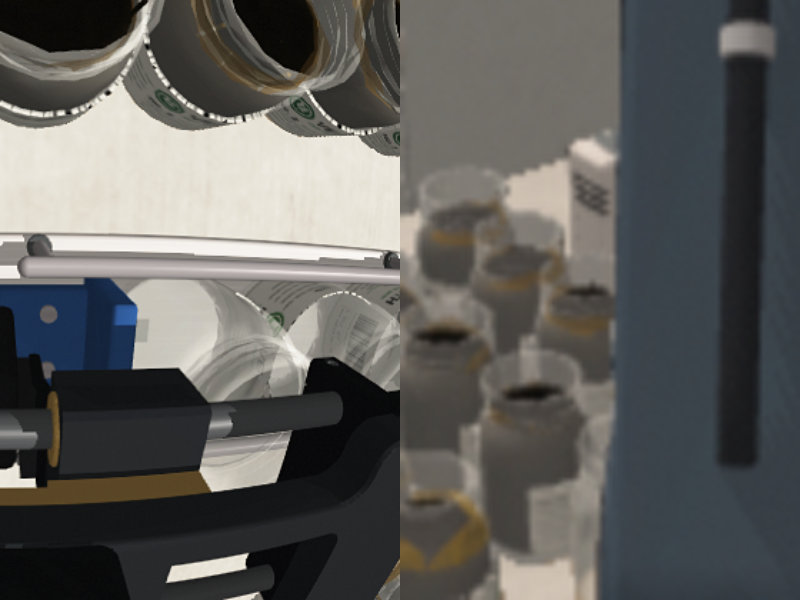

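The jaw touches the row and the force rose from 5 to 10.7 N over about 2 mm, so the pad is compressed about 2 mm and the row is snug. Releasing and moving to the start box.

```bash
python3 -m handwheel '[[0,0,0,0],[0,0,0,0],[0,0,0,0],[0,0,-0.03,0],[0,0,-0.08,0],[0,0,-0.16,0],[0,0,-0.28,0],[0,0,-0.4,0],[0,0,-0.52,0],[0,0,-0.64,0],[0.1,0,-0.7,0],[0.2,0,-0.7,0],[0.3,0,-0.7,0],[0.4,0,-0.7,0],[0.5,0,-0.7,0],[0.6,0,-0.7,0],[0.6,0,-0.7,0]]' 30 15; python3 -m handwheel '[[0.1,-0.02,0,0],[0.2,-0.04,0,0],[0.3,-0.06,0,0],[0.4,-0.08,0,0],[0.5,-0.1,0,0],[0.53,-0.1,0,0],[0.53,-0.1,0,0],[0.53,-0.1,0,0]]'
python3 - <<'E'
from h import *
p,r,o=st();w=vision.camera("wrist");T=wpose(w,p,r);print(p,r.round(3).tolist(),o["q"])
img=w["frame"];q=rect(w,T,.30,.50,.17,.37,.08,.0005);q2=rect(w,T,.30,.50,.17,.37,.05,.0005)
cv2.imwrite("pics/r7.png",np.hstack([q,q2])[:,:,::-1])
for l in("guard_bar","guard_hinge","start_top","start_box"):print(l,[(d["conf"],d["point"]) for d in vision.look_for("wrist",l)])
c=vision.camera("top");b=cv2.resize(c["frame"][140:280,280:360],None,fx=4,fy=4,interpolation=cv2.INTER_CUBIC);cv2.imwrite("pics/t7.png",b[:,:,::-1])
E
```

```text
time: 28.87
position: [0.4276, -0.0533, 0.2877]
tool_rot: [0.705, 0.709, 0.001, -0.001]
ft_force: [-0.5, 0.6, 0.8]
grip_width: 0.0263
grip_force: 0.0
time: 29.53
position: [0.3996, 0.1004, 0.2876]
tool_rot: [0.706, 0.708, 0.0, 0.001]
ft_force: [-0.2, 0.1, 0.1]
grip_width: 0.0261
grip_force: 0.0
[0.39955575 0.10041934 0.28758316] [[-0.002, 1.0, 0.001], [1.0, 0.002, -0.001], [-0.001, 0.001, -1.0]] [-2.59630140e-02  1.54905731e-01  1.85602735e+00 -8.99720454e-04
  1.12952055e+00 -2.75554311e-02]
guard_bar [(0.82, [29.2, 269.2])]
guard_hinge [(0.81, [49.8, 267.6]), (0.55, [31.4, 271.3])]
start_top []
start_box [(0.81, [49.5, 270.0])]
```

View pics/r7.png

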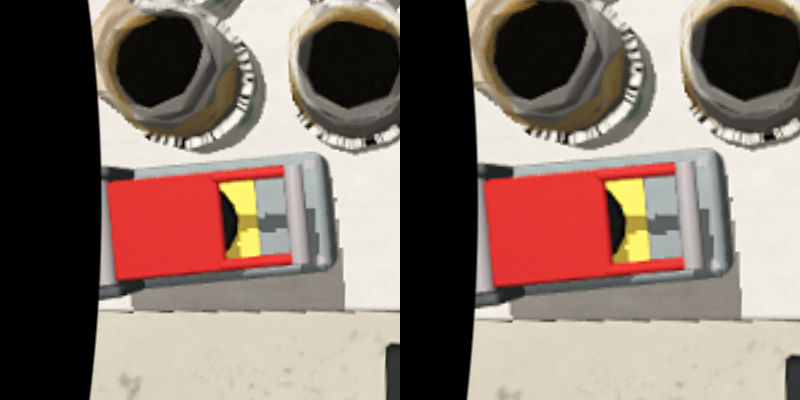

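View pics/t7.png

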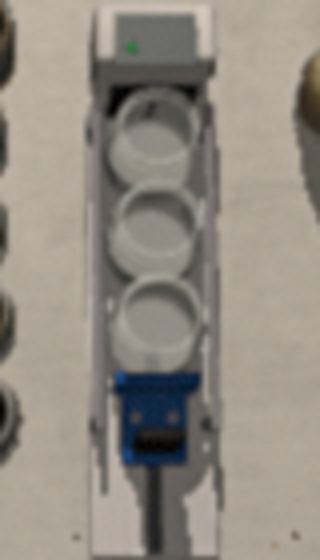

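Row snug: three jars in contact between pad and jaw. The rectified view (0.5 mm/px) puts the bar's middle at (295,215), i.e. (0.3925, 0.2225). The hinge is near (0.384, 0.317), so the box yaw is about 0.095 rad.

```bash
python3 -m handwheel '[[0.1,-0.024,0,0.0195],[0.2,-0.024,0,0.039],[0.3,-0.024,0,0.0585],[0.38,-0.024,0,0.078],[0.407,-0.024,0,0.0975],[0.407,-0.024,0,0.117],[0.407,-0.024,0,0.1365],[0.407,-0.024,0,0.156],[0.407,-0.024,0,0.1755],[0.407,-0.024,0,0.195],[0.407,-0.024,0,0.2145],[0.407,-0.024,0,0.235],[0.407,-0.024,0,0.235],[0.407,-0.024,0,0.235]]' 30 10; python3 -m handwheel '[[0,0,0.1,0],[0,0,0.2,0],[0,0,0.3,0],[0,0,0.4,0],[0,0,0.48,0],[0,0,0.53,0],[0,0,0.58,0],[0,0,0.62,0],[0,0,0.62,0],[0,0,0.62,0]]'
```

```text
time: 31.0
position: [0.3921, 0.2223, 0.2872]
tool_rot: [0.999, 0.048, -0.0, 0.0]
ft_force: [-0.7, 0.2, -0.1]
grip_width: 0.0259
grip_force: 0.0
time: 31.83
position: [0.3918, 0.2225, 0.1008]
tool_rot: [0.999, 0.048, -0.001, 0.0]
ft_force: [-0.2, -0.1, -0.0]
grip_width: 0.026
grip_force: 0.0
```

```bash
python3 -m handwheel '[[0,0,0.02,0],[0,0,0.04,0],[0,0,0.06,0],[0,0,0.08,0],[0,0,0.095,0],[0,0,0.105,0],[0,0,0.105,0],[0,0,0.105,0]]'; python3 -m handwheel '[[0,0,0,0],[0,0,0,0],[0,0,0,0],[0,0,0,0],[0,0,0,0]]' 0 8
```

```text
time: 32.5
position: [0.3917, 0.2228, 0.0695]
tool_rot: [0.999, 0.047, -0.0, 0.0]
ft_force: [0.5, 0.1, 0.2]
grip_width: 0.0262
grip_force: 0.0
time: 32.92
position: [0.392, 0.2225, 0.0699]
tool_rot: [0.999, 0.047, 0.0, 0.0]
ft_force: [0.1, -3.0, 0.8]
grip_width: 0.0099
grip_force: 8.0
```

```bash
python3 -m handwheel '[[0,-0.0036,-0.0483,0],[0,-0.0144,-0.0956,0],[0,-0.0322,-0.1406,0],[0,-0.0565,-0.1826,0],[0,-0.0868,-0.2204,0],[0,-0.1223,-0.2533,0],[0,-0.1223,-0.2533,0]]'
```

```text
time: 33.5
position: [0.3887, 0.2589, 0.1482]
tool_rot: [0.999, 0.049, 0.001, 0.001]
ft_force: [0.1, -9.0, 11.8]
grip_width: 0.0096
grip_force: 8.0
```

```bash
python3 -m handwheel '[[0,0.0052,-0.0065,0],[0,0.0052,-0.0065,0],[0,-0.036,-0.0344,0],[0,-0.0808,-0.0558,0],[0,-0.0808,-0.0558,0]]'
```

```text
time: 33.92
position: [0.3862, 0.2845, 0.1633]
tool_rot: [0.999, 0.048, 0.0, -0.0]
ft_force: [-0.2, -2.0, 6.1]
grip_width: 0.0091
grip_force: 8.0
```

```bash
python3 -m handwheel '[[0,-0.0476,-0.0175,0],[0,-0.0967,-0.0247,0],[0,-0.1464,-0.0246,0],[0,-0.1955,-0.0169,0],[0,-0.2274,-0.0078,0],[0,-0.2274,-0.0078,0],[0,-0.2274,-0.0078,0]]'
```

```text
time: 34.5
position: [0.3798, 0.3515, 0.1645]
tool_rot: [0.999, 0.048, 0.0, -0.0]
ft_force: [0.4, 0.6, 1.4]
grip_width: 0.0094
grip_force: 8.0
```

```bash
python3 -m handwheel '[[0,0,0,0],[0,0,0,0],[0,0,0,0],[0,0,0,0],[0,0,0,0],[0,0,-0.08,0],[0,0,-0.18,0],[0,0,-0.3,0],[0,0,-0.417,0],[0,0,-0.417,0]]' 100 10; python3 -m handwheel '[[0,0.1,0,-0.019],[0,0.2,0,-0.038],[0,0.3,0,-0.057],[0,0.4,0,-0.076],[0,0.5,0,-0.095],[0,0.6,0,-0.114],[0,0.7,0,-0.133],[0,0.775,0,-0.152],[0,0.775,0,-0.171],[0,0.775,0,-0.19],[0,0.775,0,-0.21],[0,0.775,0,-0.23],[0,0.775,0,-0.25],[0,0.775,0,-0.25],[0,0.775,0,-0.25]]' 0 10
python3 - <<'E'
from h import *
p,r,o=st();w=vision.camera("wrist");T=wpose(w,p,r);print(p,r.round(3).tolist())
q=rect(w,T,.30,.50,.17,.37,.055,.0005)
cv2.imwrite("pics/r8.png",np.hstack([q[:,80:],w["frame"][:400,80:500]])[:,:,::-1])
print([(d["conf"],d["point"]) for d in vision.look_for("wrist","start_top")])
hsv=cv2.cvtColor(q,cv2.COLOR_RGB2HSV);m=cv2.inRange(hsv,(40,80,40),(85,255,255));g=np.argwhere(m>0);print(len(g),.5-.0005*g[:,0].mean(),.37-.0005*g[:,1].mean(),np.ptp(g,axis=0))
E
```

```text
time: 35.33
position: [0.3833, 0.3535, 0.2969]
tool_rot: [0.999, 0.047, 0.007, -0.003]
ft_force: [0.7, 0.2, 0.2]
grip_width: 0.0681
grip_force: 0.0
time: 36.58
position: [0.4013, 0.1198, 0.2896]
tool_rot: [0.674, 0.739, -0.0, -0.0]
ft_force: [-0.2, -0.0, -0.0]
grip_width: 0.0003
grip_force: 0.0
[0.4012605  0.11977688 0.28962947] [[-0.091, 0.996, -0.001], [0.996, 0.091, -0.0], [0.0, -0.001, -1.0]]
[(0.56, [55.6, 282.8]), (0.52, [393.1, 435.8])]
2835 0.38757583774250437 0.2812904761904762 [59 61]
```

View pics/r8.png

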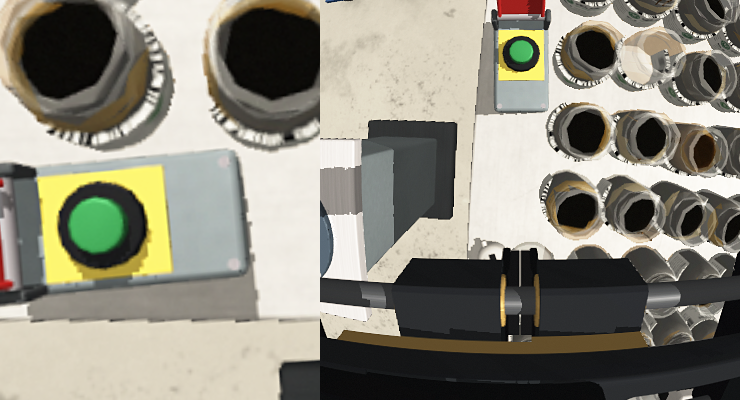

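The guard is open (seen behind the box) and the green button is clear, its centre at about (0.388, 0.278) after height correction.

```bash
python3 -m handwheel '[[0.1,0.004,0,0],[0.2,0.004,0,0],[0.3,0.004,0,0],[0.4,0.004,0,0],[0.5,0.004,0,0],[0.529,0.004,0.05,0],[0.529,0.004,0.15,0],[0.529,0.004,0.25,0],[0.529,0.004,0.35,0],[0.529,0.004,0.45,0],[0.529,0.004,0.54,0],[0.529,0.004,0.6,0],[0.529,0.004,0.65,0],[0.529,0.004,0.682,0],[0.529,0.004,0.682,0]]'; python3 -m handwheel '[[0,0,0.008,0],[0,0,0.016,0],[0,0,0.024,0],[0,0,0.033,0],[0,0,0.033,0]]'
```

```text
time: 37.93
position: [0.3868, 0.2776, 0.0836]
tool_rot: [0.673, 0.739, -0.002, -0.001]
ft_force: [0.3, -0.5, 0.1]
grip_width: 0.0004
grip_force: 0.0
time: 38.35
position: [0.3886, 0.2784, 0.076]
tool_rot: [0.673, 0.74, 0.001, 0.0]
ft_force: [0.1, 0.5, 4.3]
grip_width: 0.0003
grip_force: 1.9
```

```bash
python3 -m handwheel '[[0,0,0.008,0],[0,0,0.016,0],[0,0,0.02,0],[0,0,0.02,0],[0,0,0.02,0],[0,0,0.02,0]]'
```

```text
time: 38.85
position: [0.3887, 0.2784, 0.0737]
tool_rot: [0.673, 0.74, 0.002, 0.001]
ft_force: [-5.0, -3.1, 40.8]
grip_width: 0.0005
grip_force: 20.1
```

```bash
python3 -m handwheel '[[0,0,-0.03,0],[0,0,-0.1,0],[0,0,-0.2,0],[0,0,-0.32,0],[0,0,-0.45,0],[0,0,-0.58,0],[0,0,-0.72,0],[0.1,0,-0.72,0],[0.2,0,-0.72,0],[0.3,-0.005,-0.72,0],[0.4,-0.005,-0.72,0],[0.475,-0.005,-0.72,0],[0.475,-0.005,-0.72,0],[0.475,-0.005,-0.6,0],[0.475,-0.005,-0.5,0],[0.475,-0.005,-0.4,0],[0.475,-0.005,-0.32,0],[0.475,-0.005,-0.28,0],[0.475,-0.005,-0.28,0],[0.475,-0.005,-0.28,0]]'
```

```text
time: 40.52
position: [0.3725, 0.4188, 0.1528]
tool_rot: [0.673, 0.74, -0.001, -0.0]
ft_force: [-0.1, -0.2, 1.7]
grip_width: 0.0001
grip_force: 0.0
```

```bash
python3 -m handwheel '[[-0.04,0,0,0],[-0.08,0,0,0],[-0.12,0,-0.01,0],[-0.16,0,-0.02,0],[-0.2,0,-0.03,0],[-0.23,0,-0.03,0],[-0.26,0,-0.03,0],[-0.29,0,-0.03,0],[-0.32,0,-0.03,0],[-0.35,0,-0.03,0],[-0.37,0,-0.03,0],[-0.37,0,-0.03,0],[-0.37,0,-0.03,0],[-0.37,0,-0.03,0]]'
python3 - <<'E'
from h import *
c=vision.camera("scene");save(c,"s9");q=cv2.resize(c["frame"][230:350,110:290],(540,360),interpolation=cv2.INTER_CUBIC)
cv2.imwrite("pics/s9z.png",q[:,:,::-1])
E
```

```text
time: 41.68
position: [0.3835, 0.3095, 0.1624]
tool_rot: [0.673, 0.74, 0.0, -0.0]
ft_force: [0.4, -0.6, -0.5]
grip_width: 0.0003
grip_force: 0.0
```

View pics/s9z.png

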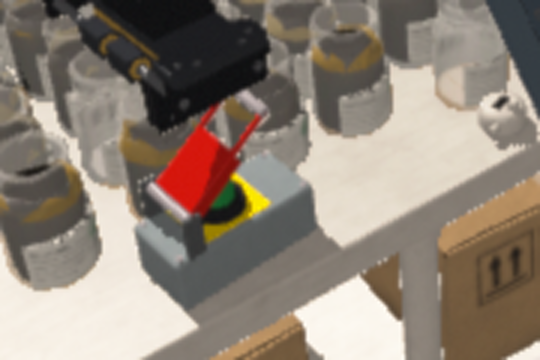

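The guard is past upright and falling shut. Moving clear and checking it.

```bash
python3 -m handwheel '[[0,0,-0.1,0],[0,0,-0.2,0],[0,0,-0.32,0],[0,0,-0.43,0],[-0.1,0,-0.43,0.0145],[-0.2,0,-0.43,0.0145],[-0.3,0,-0.43,0.0145],[-0.4,0,-0.43,0.0145],[-0.5,0,-0.43,0.0145],[-0.6,0,-0.43,0.0145],[-0.7,-0.009,-0.43,0.0145],[-0.7,-0.009,-0.43,0.0145],[-0.7,-0.009,-0.43,0.0145]]' 30 15
python3 - <<'E'
from h import *
p,r,o=st();w=vision.camera("wrist");T=wpose(w,p,r);print(p,r.round(3).tolist())
q=rect(w,T,.30,.50,.17,.37,.08,.0005)
hsv=cv2.cvtColor(q,cv2.COLOR_RGB2HSV)
red=cv2.inRange(hsv,(0,150,120),(8,255,255))>0;red[:,:]|=cv2.inRange(hsv,(172,150,120),(180,255,255))>0
g=np.argwhere(red);gr=(cv2.inRange(hsv,(40,80,40),(85,255,255))>0).sum();print(len(g),"x",.5-.0005*g[:,0].min(),.5-.0005*g[:,0].max(),"y",.37-.0005*g[:,1].min(),.37-.0005*g[:,1].max(),"green",gr)
q0=cv2.imread("pics/r7.png")[:,:400,::-1];d=np.abs(q.astype(int)-q0)[:,120:].mean();print("diff vs closed",d)
c=vision.camera("top");d=cv2.imread("pics/t7.png")[:,:,::-1];b=cv2.resize(c["frame"][140:280,280:360],None,fx=4,fy=4,interpolation=cv2.INTER_CUBIC);print("jar diff",np.abs(b.astype(int)-d).mean())
E
```

```text
time: 42.82
position: [0.4007, 0.0992, 0.2915]
tool_rot: [0.707, 0.707, 0.0, -0.0]
ft_force: [-0.4, 0.3, -0.0]
grip_width: 0.0262
grip_force: 0.0
[0.40067526 0.09919326 0.29150583] [[-0.0, 1.0, 0.0], [1.0, 0.0, 0.001], [0.001, 0.0, -1.0]]
12410 x 0.417 0.36 y 0.3165 0.2245 green 0
diff vs closed 3.038261904761905
jar diff 0.9591313244047619
```

```bash
python3 -m handwheel '[[-0.1,0.02,0,0],[-0.2,0.04,0,0],[-0.3,0.06,0,0],[-0.4,0.085,0,0],[-0.5,0.085,0,0],[-0.6,0.085,0,0],[-0.7,0.085,0,0],[-0.8,0.085,0,0],[-0.8,0.085,0,0],[-0.8,0.085,0,0]]' 30 15; python3 -m handwheel '[[-0.1,0,0,0],[-0.2,0,0,0],[-0.3,0,0,0],[-0.325,0,0.05,0],[-0.325,0,0.15,0],[-0.325,0,0.25,0],[-0.325,0,0.35,0],[-0.325,0,0.44,0],[-0.325,0,0.52,0],[-0.325,0,0.58,0],[-0.325,0,0.62,0],[-0.325,0,0.66,0],[-0.325,0,0.69,0],[-0.325,0,0.713,0],[-0.325,0,0.713,0],[-0.325,0,0.713,0]]'; python3 -m handwheel '[[0,0,0,0],[0,0,0,0],[0,0,0,0],[0,0,0,0]]' 0 15
```

```text
time: 43.75
position: [0.4275, -0.1399, 0.2912]
tool_rot: [0.706, 0.708, 0.0, -0.0]
ft_force: [0.8, 0.4, 0.5]
grip_width: 0.0263
grip_force: 0.0
time: 45.08
position: [0.4274, -0.2368, 0.0775]
tool_rot: [0.706, 0.709, 0.0, -0.0]
ft_force: [-0.9, 0.3, -0.2]
grip_width: 0.0259
grip_force: 0.0
time: 45.42
position: [0.4258, -0.2377, 0.0781]
tool_rot: [0.705, 0.709, -0.001, -0.001]
ft_force: [-4.5, -1.7, 3.6]
grip_width: 0.0117
grip_force: 15.0
```

```bash
python3 -m handwheel '[[0,-0.01,0,0],[0,-0.025,0,0],[0,-0.045,0,0],[0,-0.065,0,0],[0,-0.085,0,0],[0,-0.105,0,0],[0,-0.125,0,0],[0,-0.145,0,0],[0,-0.165,0,0],[0,-0.18,0,0],[0,-0.192,0,0],[0,-0.192,0,0],[0,-0.192,0,0]]'; python3 -m handwheel '[[0,-0.005,0,0],[0,-0.01,0,0],[0,-0.015,0,0],[0,-0.02,0,0],[0,-0.02,0,0],[0,-0.02,0,0]]'
```

```text
time: 46.5
position: [0.3687, -0.2379, 0.0781]
tool_rot: [0.706, 0.708, -0.0, 0.0]
ft_force: [-0.9, 0.1, 7.3]
grip_width: 0.0119
grip_force: 15.0
time: 47.0
position: [0.3645, -0.238, 0.0781]
tool_rot: [0.706, 0.708, 0.001, 0.002]
ft_force: [6.1, 4.1, 5.5]
grip_width: 0.0117
grip_force: 15.0
```

```bash
python3 -m handwheel '[[0,-0.004,0,0],[0,-0.008,0,0],[0,-0.012,0,0],[0,-0.012,0,0],[0,-0.012,0,0]]'
```

```text
time: 47.42
position: [0.3643, -0.2382, 0.078]
tool_rot: [0.707, 0.707, 0.002, 0.004]
ft_force: [20.0, 12.2, 0.6]
grip_width: 0.0118
grip_force: 15.0
```

```bash
python3 -m handwheel '[[0,0,0,0],[0,0,0,0],[0,0.008,0,0],[0,0.012,0,0],[0,0.012,-0.03,0],[0,0.012,-0.1,0],[0,0.012,-0.2,0],[0,0.012,-0.3,0],[0,0.012,-0.42,0],[0,0.012,-0.55,0],[0,0.012,-0.7,0],[-0.1,0.012,-0.7,0],[-0.2,0.012,-0.7,0],[-0.3,0.012,-0.7,0],[-0.4,0.012,-0.7,0],[-0.44,0.012,-0.7,0],[-0.44,0.012,-0.7,0],[-0.44,0.012,-0.7,0]]' 30 15
python3 - <<'E'
from h import *
p,r,o=st();print(p,r.round(3).tolist());w=vision.camera("wrist");T=wpose(w,p,r);save(w,"w10")
for l in("jaw_fin","jaw_face","jaw"):print(l,[(d["conf"],d["point"]) for d in vision.look_for("wrist",l)])
wjars(w,T,[(.49,-.238),(.56,-.238),(.63,-.238)])
h=cv2.cvtColor(w["frame"],cv2.COLOR_RGB2HSV);h0=cv2.cvtColor(cv2.resize(cv2.imread("pics/w5.png")[:,:,::-1],(440,280)),cv2.COLOR_RGB2HSV)
for n,a,off in(("now",h[:280,60:500],60),("before",h0,60)):
    m=cv2.inRange(a,(105,150,60),(125,255,255));g=np.argwhere(m>0);print(n,"blue cols",np.percentile(g[:,1],[2,50,98])+off,"rows",np.percentile(g[:,0],[2,50,98]))
c=vision.camera("top");t0=cv2.imread("pics/top0.png")[:,:,::-1]
for n,(a,b) in dict(full=(163,365),roll=(259,412),counter=(269,237),box=(263,146)).items():
    print(n,np.abs(c["frame"][a-15:a+15,b-15:b+15].astype(int)-t0[a-15:a+15,b-15:b+15]).mean())
E
```

```text
time: 48.92
position: [0.3631, -0.3688, 0.2867]
tool_rot: [0.706, 0.708, 0.001, -0.002]
ft_force: [-0.1, 0.1, -0.5]
grip_width: 0.026
grip_force: 0.0
[ 0.36311728 -0.36879661  0.28668113] [[-0.002, 1.0, -0.001], [1.0, 0.002, 0.003], [0.003, -0.001, -1.0]]
jaw_fin [(0.8, [78.3, 297.1])]
jaw_face [(0.88, [80.3, 301.7])]
jaw [(0.98, [81.1, 298.9]), (0.68, [79.8, 406.7]), (0.66, [277.6, 292.4])]
0.9 [97.0, 513.0] [ 0.6615 -0.2356] iou 0.55
now blue cols [272. 305. 325.] rows [53.  81.  99.2]
before blue cols [266. 297. 317.] rows [52. 80. 99.]
full 5.154814814814815
roll 78.20592592592592
counter 66.35222222222222
box 4.816296296296296
```

```bash
python3 -m handwheel '[[0,0,-0.1,0],[0,0,-0.2,0],[-0.1,0,-0.2,0],[-0.2,0,-0.2,0],[-0.3,0,-0.2,0],[-0.4,0,-0.2,0],[-0.5,0,-0.2,0],[-0.6,-0.05,-0.2,0],[-0.7,-0.1,-0.2,0],[-0.7,-0.1,-0.2,0],[-0.7,-0.1,-0.2,0]]'
python3 - <<'E'
from h import *
p,r,o=st();print(p,o["time"])
c=vision.camera("top");t0=cv2.imread("pics/top0.png")[:,:,::-1]
for n,(a,b) in dict(full=(163,365),roll=(259,412),counter=(269,237),box=(263,146)).items():
    print(n,np.abs(c["frame"][a-15:a+15,b-15:b+15].astype(int)-t0[a-15:a+15,b-15:b+15]).mean())
d=cv2.resize(cv2.imread("pics/t7.png")[:,:,::-1],(80,140),interpolation=cv2.INTER_AREA).astype(int);b=c["frame"][140:280,280:360].astype(int)
print("rows diff",[round(np.abs(b-d)[i:i+10].mean(),1) for i in range(0,140,10)])
for l in("counter","label_roll","empty_a_mid","jaw_face"): print(l,[(round(e["conf"],2),np.round(e["point"]).tolist()) for e in vision.look_for("top",l)])
E
```

```text
time: 50.13
position: [0.3339, -0.5806, 0.3467]
tool_rot: [0.707, 0.708, 0.0, -0.001]
ft_force: [0.5, 0.7, 1.0]
grip_width: 0.0263
grip_force: 0.0
[ 0.3338645  -0.5805824   0.34669972] 50.1333
full 4.230740740740741
roll 21.54925925925926
counter 10.06074074074074
box 4.113703703703703
rows diff [np.float64(15.1), np.float64(13.1), np.float64(12.4), np.float64(13.0), np.float64(14.2), np.float64(13.6), np.float64(14.5), np.float64(14.0), np.float64(14.3), np.float64(24.8), np.float64(34.6), np.float64(54.4), np.float64(77.3), np.float64(82.2)]
counter [(0.7, [268.0, 238.0])]
label_roll [(0.89, [260.0, 415.0])]
empty_a_mid [(0.71, [176.0, 315.0])]
jaw_face []
```

Run:
```python
from h import *
c=vision.camera("top");d=cv2.imread("pics/t7.png")[:,:,::-1].astype(int);b=cv2.resize(c["frame"][140:280,280:360],None,fx=4,fy=4,interpolation=cv2.INTER_CUBIC).astype(int)
print([(round(np.abs(b-d)[i:i+40,80:240].mean(),1),round((b-d)[i:i+40,80:240].mean(),1)) for i in range(0,560,40)])
w0=cv2.imread("pics/w5.png");p,r,o=st()
for e in vision.outline_of("top","empty_a_mid"): print(e["conf"],fitcyl(c,e["mask"],z0=.012))
w=vision.camera("wrist");save(w,"w11")
```

```text
[(np.float64(14.8), np.float64(14.8)), (np.float64(11.5), np.float64(11.5)), (np.float64(10.2), np.float64(9.1)), (np.float64(11.6), np.float64(11.5)), (np.float64(13.2), np.float64(13.1)), (np.float64(11.8), np.float64(11.8)), (np.float64(13.3), np.float64(13.3)), (np.float64(12.8), np.float64(12.7)), (np.float64(13.9), np.float64(13.9)), (np.float64(33.3), np.float64(23.0)), (np.float64(41.1), np.float64(-2.4)), (np.float64(49.2), np.float64(-21.7)), (np.float64(63.7), np.float64(-56.7)), (np.float64(65.6), np.float64(-59.6))]
0.95 (array([ 0.64288743, -0.23188876]), np.float64(0.7124087591240876))
```

```bash
python3 -c "
from rig import job
print(job.hand_in())"
```

```text
the job is handed in; nothing more can be done
None
```

The job is handed in (about 50 s on the robot clock; no verdict was shown): the three empties stand in the channel, pressed snugly against the pad before the button press; the button was pressed to its stop (about 41 N at the wrist, more force than it needed); the guard is closed, the jaw is back at its stop, and the filled jar, counter and label roll show no sign of having moved (roll partly hidden by the arm).

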